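Centre the wobbly ink bottle on the scale and tare it

TASK

The little ink bottle was set down off-centre on the small round pan of the weighing scale. With light taps of the fingers, nudge it along until it stands in the centre of the pan, keeping it upright and never lifting it, tipping it or knocking it off; then, with the bottle left standing there by itself, press the orange tare button on the scale all the way down and let it go. Leave the other things on the table where they are.

Things in the scene. Friction and masses are not known exactly. Their poses are not given: they have to be found in the camera images.
- bottle: Loose red ink bottle, 74 mm tall, 110 to 225 g, top-heavy on a narrow foot 38 mm across. Widest, 54 mm across, at 10 to 18 mm above its underside; above that it narrows to the neck (22 mm across, 46 mm up), brass collar and black bulb. Origin: centre of underside; z up. Slides upright (0.5 to 2 N) if pushed slowly at its widest, stopping with the push; tips if pushed at collar or bulb.
- pan_top (a point): Centre of the top face of the scale's round white pan: flat, no rim, fixed, 80 mm across, 8 mm thick, its top 60 mm above the table and 20 mm above the deck of the housing. A small dark dot marks the centre but the bottle may hide it. The bottle starts 20 to 30 mm off this point in any direction. The yaw of this entry means nothing.
- scale: Grey weighing scale, fixed to the table, 230 mm (x) by 170 mm (y), deck 40 mm high. Origin: on the table below the pan's centre; the housing reaches 140 mm to -x and 90 mm to +x of it. Its x axis points from the black console with the display and button to the pan. Its yaw varies.
- tare_top (a point): Centre of the top of the orange tare button on the console (63 mm above the table when up), 28 mm across, pressed straight down, in a low black housing 44 mm across. It lies 98 mm to -x and 42 mm to -y of the scale's origin in the scale's frame.
- tare (a joint): Travel of the tare button, m: 0 when up, 0.006 fully down; a spring pushes it back, about 4 N holds it fully down.
- roller_a: Loose ink roller with wooden handle and black roll, 160 mm long, 50 mm high, not to be moved.
- roller_b: Loose ink roller with wooden handle and purple roll, 160 mm long, 50 mm high, not to be moved.
- ink_tin: Loose blue ink tin, 100 mm across, 72 mm high, not to be moved. Origin: centre of its underside.
- type_block: Loose dark wooden printing block, 50 by 60 mm, 23 mm high, lying beside the scale, not to be moved. Origin: centre of its underside.
- type_round: Loose dark round wooden printing block, 48 mm across, 23 mm high, lying beside the scale, not to be moved. Origin: centre of its underside.
- ink_knife: Loose ink spatula lying flat, not to be moved.
There are look-alikes about, which are no part of the job. Of the things shaped like the bottle, the red one is meant.

How it is judged (in metres and radians):
On the way, in this order (a step that is already met when the one before it is completed fails the run):
1. the bottle stands by itself, upright, in the centre of the pan (horizontal distance between bottle and pan_top below 0.007 m and angle between bottle's own z axis and vertical below 0.06 rad and linear speed of bottle below 0.01 m/s and contact force between each of the arm, the fingers and bottle below 0.1 N), for 0.3 s.
2. the tare button is pressed down with the bottle centred and untouched (value of joint tare above 0.0045 m and horizontal distance between bottle and pan_top below 0.007 m and contact force between each of the arm, the fingers and bottle below 0.1 N), for 0.05 s.
At the end, for the whole second after the job is handed in: The bottle stands still and upright (within 3 degrees) on the pan, its centre within 7 mm of the pan's centre, and the tare button, pressed after the centring, is up again (horizontal distance between bottle and pan_top below 0.007 m and angle between bottle's own z axis and vertical below 0.06 rad and z of bottle in the frame of pan_top between -0.003 and 0.003 m and linear speed of bottle below 0.01 m/s and value of joint tare below 0.0015 m); the robot touches nothing.
It fails at once if the bottle is lifted off the pan by more than 9 mm (z of bottle in the frame of pan_top above 0.009 m).
It fails at once if the bottle is tipped by more than 20 degrees (angle between bottle's own z axis and vertical above 0.35 rad).
It fails at once if the bottle is knocked off the pan (z of bottle in the frame of pan_top below -0.01 m).
It fails at once if the bottle is hit or pushed with more than 15 N (contact force between any of the fingers, the arm and bottle above 15 N).
It fails at once if another loose thing is moved by more than 20 mm (distance of any of roller_a, roller_b, ink_tin, type_block, type_round, ink_knife from where it was at the start of the episode above 0.02 m).
It also fails if it takes over 51 s, if anything falls off the work surface, if the arm or the gripper's body presses on something with over 40 N, if the wrist force passes 120 N, or if a joint passes its speed limit or range.

ROBOT

A 6-joint arm with a two-finger parallel gripper is mounted at the origin on the work surface. World frame = base frame: x ahead of the robot, y to its left, z up, the work surface at z = 0. Lengths are in mm, angles in rad, forces in N, time in s.
With the tool pointing down it reaches from about 250 to 775 mm from the base axis. Payload 4 kg.
Tool frame: the origin (TCP) lies at the very end of the fingers, on their centre line; the grasp point (between the pads) lies 19 mm behind it; z points along the fingers, y is the direction in which the jaws open and shut (so a half turn about z gives the same grasp; the last joint's range is limited). The gripper opens to 85 mm and grips with 20 to 120 N. Pads are 22 mm wide; open, the fingers measure 114 mm over their backs; the gripper's body (76 mm by 85 mm) begins 54 mm behind the grasp point. The pads swing forward as they close: fully open they stand 13 mm farther back than shut.
Start: joints at [1.175, 0.087, 1.371, -0, 1.684, -0.103], TCP at [158.758, 526.606, 231.341] pointing down, gripper open.
Joint ranges: [-3.1, 3.1], [-0.76, 2.03], [0.27, 2.55], [-1.08, 4.22], [0.17, 2.65], [-2.57, 2.57]. Speed limits (rad/s): [2.79, 2.79, 3.14, 3.14, 3.14, 3.14].

INTERFACE

Orientations are given as a 3x3 rotation matrix whose columns are the frame's x, y, z axes.
In Python, from cell import sense, read_camera, hand_in, cut_out, tip_of gives the robot as it stands.
- The arm moves only by the tool jog_arm, never from a script. Its argument "deltas" is a list of rows, each an object with "hand": the finger opening in mm, from 0 to 85.4; "slide": the shift along the tool's x, y, z in mm, a list of three; "rot": the turn, a rotation vector about the tool's x, y, z in rad, a list of three. A call has 1 to 12 rows; each row shifts and turns the commanded pose from where the row before left it, along the tool's axes as they then stand; what a row does not reach is not made up. A row lasts 1/10 s, in which the tool goes at most 50 mm and 8.59 degrees, less where a joint would pass 70% of its speed; a pose out of reach is approached as far as the arm can. A call with a gripper value outside its range is refused whole. The fingers move at their own pace and stop on an object; "squeeze" is the grip in N (left out, the last holds). Time passes only in rows, so rows that do not move let the fingers close. It gives the time, the measured TCP pose, the force and the opening at its end, in the units of the state.
- sense(): the state, without advancing time (a new reading comes with each control period).
- read_camera(name): name is "side" or "top"; returns a dict with "frame" (420x560x3 uint8, red, green, blue), "intrinsics" (3x3 intrinsics, pixels), "cam_to_world" (4x4, takes a point from camera to world coordinates). Camera axes: x right, y up, looking along -z (the intrinsics and any distortion apply to the point x, -y, -z); pixel columns grow to the right and rows downward; lengths in mm; the calibration is good to about 2 mm. A picture is of the moment at which its call begins. There is no depth.
- hand_in(): hands the job in, once; it reports no verdict.
Trained networks look in a picture, given as the dict that the camera call returned (one of the last four; its "shot" number tells which), for a name from the list of things; names that differ only in an ending like _2 or _b are one class to them, and where a whole thing is asked for, a point or a joint stands for the part that bears it (a point fixed in the world has none). Each returns a list of dicts, best first, with "conf" (0 to 1); they miss things now and then, are a little off and sometimes report something else, mostly with a low value. They report only what shows in the picture. A call takes as long as a camera call. They do not tell look-alikes from the thing itself.
- cut_out(picture, query): "region" (420x560 bool, what is visible of it) and "position" ([column, row] in pixels, amid what is visible of it).
- tip_of(picture, query): "position" ([column, row] in pixels: a listed point, or the origin of a listed thing).
The state is a dict: "time": time; "qpos": joint angles; "qd": joint speeds; "effort": joint torques, N m; "position": TCP position; "orientation": TCP orientation; "ft_force": force on the tool from outside, world axes, zero at the start; "moment": the same for the moment, N m; "width": opening from 0.0 (shut) to 1.0 (fully open).
Only numpy, scipy, OpenCV 4.12 (cv2) and the standard library are available. Lean on these libraries where they do the work, as an engineer would, in place of code of your own. Each camera call takes 0.05 s, during which the arm holds its last target. There are 200 camera calls.

## Working session

There is one attempt and no reset: what is moved stays moved. The work goes in short steps, Python scripts to look and compute and a tool call to move; the robot and the scene stay as the last step left them, time stands still between calls to the robot, and variables do not carry over. Pictures are saved under pics/ and viewed, about 8 in all and at most 12, crops included, and the job is handed in when it is done.

Besides the shell and the picture viewer there is one more tool, called by a JSON object that holds its "name" and its "arguments", one argument or row to a line. jog_arm: Moves the arm, as the interface text tells. Its arguments: {"type":"object","properties":{"deltas":{"type":"array","items":{"type":"object","properties":{"hand":{"type":"number"},"slide":{"type":"array","items":{"type":"number"}},"rot":{"type":"array","items":{"type":"number"}}}}},"squeeze":{"type":"number"}},"required":["deltas"]}

```bash
mkdir -p pics
cat > h.py <<'E'
import numpy as np, cv2
from cell import *
def save(p,name,box=None,s=1):
    f=p["frame"][...,::-1]
    if box: f=f[box[1]:box[3],box[0]:box[2]]
    cv2.imwrite(f"pics/{name}.png",cv2.resize(f,None,fx=s,fy=s,interpolation=cv2.INTER_CUBIC))
def ray(p,uv):
    K=np.array(p["intrinsics"]);T=np.array(p["cam_to_world"])
    d=np.linalg.solve(K,[uv[0],uv[1],1.]);d=T[:3,:3]@[d[0],-d[1],-d[2]]
    return T[:3,3],d
def at_z(p,uv,z):
    o,d=ray(p,uv);return o+d*(z-o[2])/d[2]
def proj(p,X):
    K=np.array(p["intrinsics"]);T=np.array(p["cam_to_world"])
    c=T[:3,:3].T@(np.array(X,float)-T[:3,3]);v=K@[c[0],-c[1],-c[2]];return v[:2]/v[2]
E
python3 - <<'E'
from h import *
s=sense();print(s["time"],s["position"],np.round(s["orientation"],3).tolist(),s["width"])
ps={}
for n in("top","side"):
    p=read_camera(n);save(p,n+"0",s=1.4);print(n,{k:v for k,v in p.items() if k not in("frame",)})
    for q,z in(("bottle",60),("pan_top",60),("tare_top",63),("scale",0),("type_block",0),("type_round",0),("ink_tin",0)):
        for r in tip_of(p,q)[:4]:print(n,q,round(r["conf"],2),np.round(r["position"],1),at_z(p,r["position"],z).round(1))
print(sense()["time"])
E
```

```text
0.0 [158.53549192 526.12350977 230.11743427] [[-0.957, 0.289, -0.001], [0.289, 0.957, -0.002], [0.0, -0.002, -1.0]] 1.0016817575173114
top {'intrinsics': array([[481.50244402,   0.        , 275.85107592],
       [  0.        , 481.50244402, 211.35141069],
       [  0.        ,   0.        ,   1.        ]]), 'cam_to_world': array([[-2.03231988e-02,  9.89275251e-01, -1.44642478e-01,
         3.89498892e+02],
       [-9.99723369e-01, -1.83949114e-02,  1.46564570e-02,
        -3.99593160e-01],
       [ 1.18385846e-02,  1.44900331e-01,  9.89375430e-01,
         1.29148843e+03],
       [ 0.00000000e+00,  0.00000000e+00,  0.00000000e+00,
         1.00000000e+00]]), 'shot': 1}
top bottle 0.82 [240.  289.1] [373.   75.8  60. ]
top bottle 0.78 [258.1 212.5] [567.4  27.3  60. ]
top bottle 0.72 [321.5 247.3] [ 474.4 -133.6   60. ]
top bottle 0.69 [266.8 144.7] [747.6   1.6  60. ]
top pan_top 0.92 [255.1 206.6] [583.   34.8  60. ]
top pan_top 0.65 [116.5 244.9] [490.7 389.3  60. ]
top tare_top 0.49 [265.5 246.6] [478.7   9.6  63. ]
top scale 0.71 [259.1 212.2] [576.8  25.9   0. ]
top scale 0.53 [
[... 503 characters left out ...]
   [-1.86793945e-02,  8.49606470e-01,  5.27086261e-01,
         5.98358591e+02],
       [ 0.00000000e+00,  0.00000000e+00,  0.00000000e+00,
         1.00000000e+00]]), 'shot': 2}
side bottle 0.84 [308.6 201.3] [472.6 -51.8  60. ]
side bottle 0.81 [343.5 225.6] [387.7  62.   60. ]
side bottle 0.69 [347.7 251.2] [387.2 163.3  60. ]
side bottle 0.68 [207.7 226.5] [724.6  79.6  60. ]
side pan_top 0.8 [264.6 216.3] [586.7  27.8  60. ]
side tare_top 0.62 [264.1 233.5] [580.8 107.6  63. ]
side tare_top 0.51 [305.1 216.3] [482.4  28.3  63. ]
side scale 0.92 [267.1 234.9] [582.   26.6   0. ]
side type_block 0.57 [254.6 270.1] [599.9 168.2   0. ]
side ink_tin 0.84 [189.  314.7] [719.9 311.5   0. ]
0.8
```

View pics/top0.png

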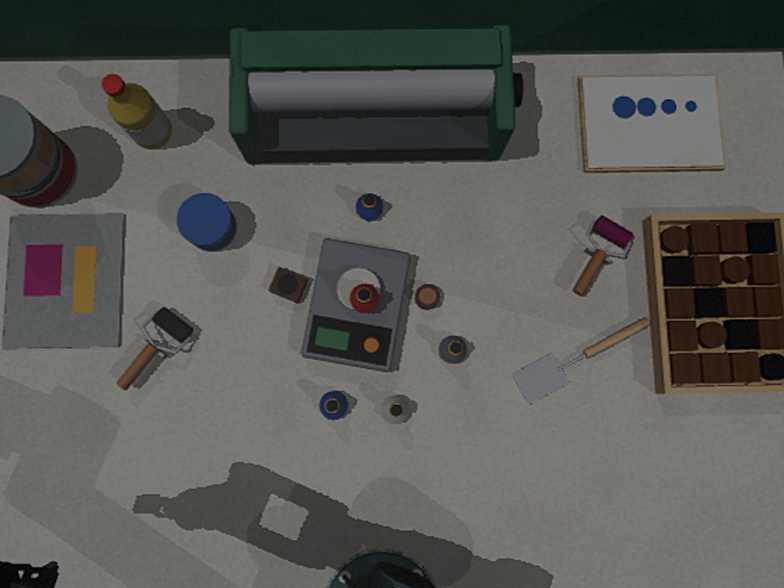

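View pics/side0.png

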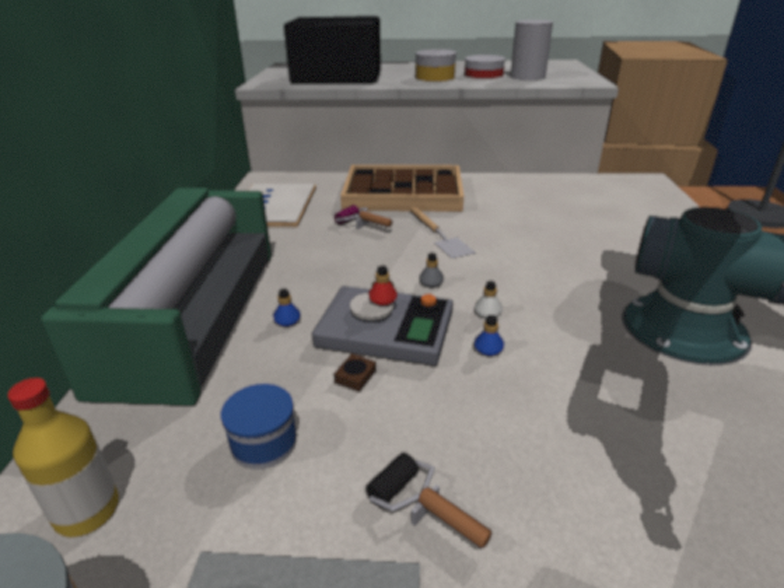

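The red bottle stands on the pan at (364,297) in the scaled top picture, which is (260,212) raw. It is at (382,288) in the scaled side picture. The look-alikes (scaled top pixels) are blue at (369,207) and (333,405), clear at (396,408) and grey at (454,348). The red one is on the scale, so that is the one I choose. The orange button is at (371,345). Next I measure precisely by colour and model fit.

```bash
cat > m.py <<'E'
from h import *
from scipy.optimize import least_squares
PROF=[(0,19),(10,27),(18,27),(46,11)]   # red glass: height, radius
def masks(p):
    hsv=cv2.cvtColor(p["frame"],cv2.COLOR_RGB2HSV);h,s,v=[hsv[...,i].astype(int) for i in range(3)]
    return dict(red=((h<5)|(h>172))&(s>130)&(v>50), orange=(h>=6)&(h<20)&(s>150)&(v>130), white=(s<45)&(v>165))
def comp(m,near,r=25):
    n,l,st,c=cv2.connectedComponentsWithStats(m.astype(np.uint8))
    ok=[i for i in range(1,n) if np.hypot(*(c[i]-near))<r]
    return l==max(ok,key=lambda i:st[i,4])
def bottle_hull(p,x,y,z0=60):
    a=np.linspace(0,2*np.pi,48)
    P=[proj(p,(x+r*np.cos(t),y+r*np.sin(t),z0+h)) for h,r in PROF for t in a]
    return cv2.convexHull(np.array(P,np.float32))
def poly_mask(p,h,S=8):
    m=np.zeros((420*S//1,560*S),np.uint8);cv2.fillPoly(m,[np.round((h+.5)*S-.5).astype(int)],255)
    return cv2.resize(m,(560,420),interpolation=cv2.INTER_AREA)/255.
def fit_bottle(p,near,x0):
    m=cv2.GaussianBlur(comp(masks(p)["red"],near).astype(float),(0,0),1)
    f=lambda q:(cv2.GaussianBlur(poly_mask(p,bottle_hull(p,*q)),(0,0),1)-m)[100:320,150:420].ravel()
    r=least_squares(f,x0,diff_step=None,x_scale=1,method="lm",epsfcn=None) if 0 else least_squares(f,x0,diff_step=2e-3)
    return r.x,r.cost
E
python3 - <<'E'
from m import *
p=read_camera("top");q=read_camera("side")
save(p,"top1",(210,160,310,280),5);save(q,"side1",(215,180,335,270),5)
for n,P,nb,no,nw in(("top",p,(260,212),(265,247),(256,204)),("side",q,(273,203),(305,215),(265,219))):
    M=masks(P)
    b,c=fit_bottle(P,nb,[570,28]);print(n,"bottle",b.round(1),round(c,2),comp(M["red"],nb).sum())
    o=np.argwhere(comp(M["orange"],no))[:,::-1].mean(0);print(n,"button",o,at_z(P,o,61).round(1))
    w=comp(M["white"],nw);hull=cv2.convexHull(np.argwhere(w)[:,::-1].astype(np.int32));print(n,"white",w.sum(),cv2.boundingRect(hull))
    for t in tip_of(P,"bottle"):
        if np.hypot(*(np.array(t["position"])-nb))<25: print("tip bottle",t["conf"],at_z(P,t["position"],60).round(1))
E
```

```text
top bottle [564.8  23.9] 49.46 209Traceback (most recent call last):
  File "<stdin>", line 7, in <module>
  File "m.py", line 10, in comp
    return l==max(ok,key=lambda i:st[i,4])
              ~~~^^^^^^^^^^^^^^^^^^^^^^^^^
ValueError: max() iterable argument is empty
```

Run:
```python
import cv2,numpy as np
a=cv2.imread("pics/top1.png");b=cv2.imread("pics/side1.png")
h=600;b=cv2.resize(b,(300,225));c=np.zeros((600,800,3),np.uint8);c[:600,:500]=a[:600,:500];c[:225,500:]=b;cv2.imwrite("pics/both1.png",c)
```

```text
(no output)
```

View pics/both1.png

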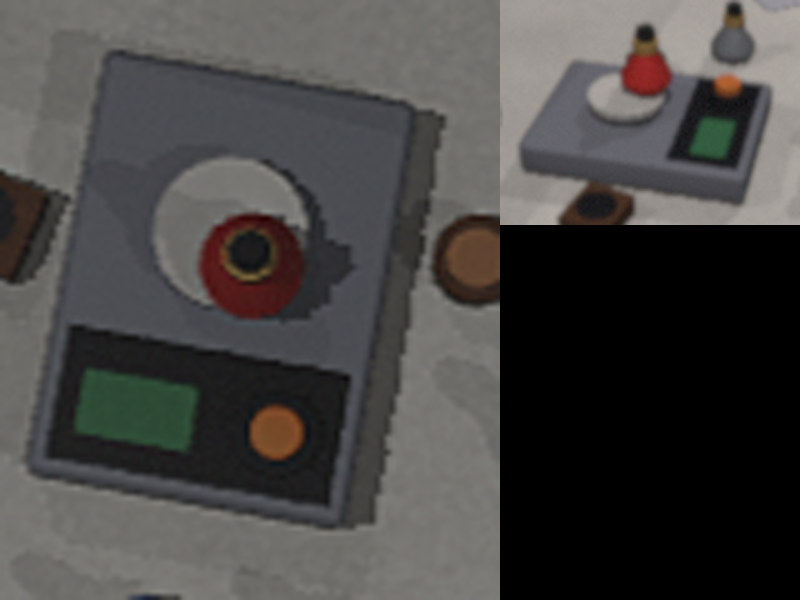

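The crop confirms the red bottle on the pan, at about (260,213) raw. The pan centre is near (256,206) and the orange button is at about (265.5,246.5). My colour thresholds were too strict, so I'll loosen them.

```bash
cat >> m.py <<'E'
def masks(p):
    hsv=cv2.cvtColor(p["frame"],cv2.COLOR_RGB2HSV);h,s,v=[hsv[...,i].astype(int) for i in range(3)]
    return dict(red=((h<6)|(h>170))&(s>110)&(v>40), orange=(h>=6)&(h<22)&(s>120)&(v>90), white=(s<50)&(v>PANV))
PANV=120
def fit(model,m,x0,w=None):
    G=lambda a:cv2.GaussianBlur(a.astype(np.float64),(0,0),1.2)
    w=np.ones(m.shape) if w is None else w
    f=lambda q:((G(model(q))-G(m))*w)[150:300,200:360].ravel()
    r=least_squares(f,x0,diff_step=3e-3,x_scale=[10,10]);return r.x,r.cost
def circ(p,x,y,r,z):
    a=np.linspace(0,2*np.pi,72);return np.array([proj(p,(x+r*np.cos(t),y+r*np.sin(t),z)) for t in a],np.float32)[:,None]
def fit_bottle(p,near,x0):
    r=cv2.morphologyEx(comp(masks(p)["red"],near).astype(np.uint8),cv2.MORPH_CLOSE,np.ones((3,3)))
    hull=np.zeros_like(r);cv2.fillPoly(hull,[cv2.convexHull(np.argwhere(r)[:,::-1].astype(np.int32))],1)
    return fit(lambda q:poly_mask(p,bottle_hull(p,*q)),hull,x0)
def fit_disc(p,m,r,z,x0,b=None):
    w=None
    if b is not None:
        bh=cv2.convexHull(np.vstack([bottle_hull(p,*b),circ(p,*b,9,134)]).astype(np.float32))
        w=1.-cv2.dilate((poly_mask(p,bh)>.02).astype(np.uint8),np.ones((7,7)))
    return fit(lambda q:poly_mask(p,circ(p,*q,r,z)),m,x0,w)
E
python3 - <<'E'
from m import *
p=read_camera("top");q=read_camera("side")
for P,uv in((p,[(248,205),(258,220),(265,247),(250,185),(256,195)]),(q,[(273,206),(305,215),(265,219),(240,220),(258,216)])):
    print([cv2.cvtColor(P["frame"][v:v+1,u:u+1],cv2.COLOR_RGB2HSV).ravel().tolist() for u,v in uv])
for n,P,nb,no,nw in(("top",p,(260,212),(265,247),(254,204)),("side",q,(273,209),(305,215),(263,219))):
  try:
    M=masks(P);r=comp(M["red"],nb)
    b,c=fit_bottle(P,nb,[568,27]);print(n,"bottle",b.round(1),round(c,2),r.sum())
    o=comp(M["orange"],no);oc=np.argwhere(o)[:,::-1].mean(0);print(n,"button",o.sum(),oc,at_z(P,oc,63 if n=="top" else 61).round(1))
    w=comp(M["white"],nw);print("white",w.sum())
    d,c=fit_disc(P,w,40,60,[585,33],b);print(n,"pan",d.round(1),round(c,2))
  except Exception as e:print(n,repr(e))
print(sense()["time"])
E
```

```text
[[23, 10, 107], [1, 185, 77], [13, 169, 119], [111, 22, 82], [18, 11, 120]]
[[1, 190, 149], [11, 183, 152], [13, 16, 146], [124, 19, 108], [15, 15, 165]]
top bottle [564.4  22.5] 0.51 231
top button 82 [264.52439024 246.12195122] [480.   12.1  63. ]
white 100
top pan [569.4  22.4] 22.66
side bottle [565.9  22.3] 11.76 253
side button 64 [305.625  213.6875] [481.   12.8  61. ]
white 292
side pan [586.6  31. ] 0.89
1.0
```

```bash
cat >> m.py <<'E'
def pan_mask(p,near,v0=92):
    hsv=cv2.cvtColor(p["frame"],cv2.COLOR_RGB2HSV);h,s,v=[hsv[...,i].astype(int) for i in range(3)]
    return comp((h<60)&(s<60)&(v>v0),near)
E
python3 - <<'E'
from m import *
p=read_camera("top")
b=[564.4,22.5]
for v in(85,92,98):
    w=pan_mask(p,(254,204),v);d,c=fit_disc(p,w,40,60,[586,33],b);print(w.sum(),d.round(1),round(c,2))
E
```

```text
411 [584.1  33.1] 0.2
406 [584.   33.2] 0.25
393 [583.6  33.1] 0.24
```

The top and side fits agree:
- **Bottle:** about (564.7, 22.5).
- **Pan centre:** about (584.5, 32.8). The bottle is about 22 mm off, at 27° from +x.
- **Button:** about (480.5, 12.4). It lies 106 mm from the pan centre, against 106.6 mm in the description.

I will push along 27° from the robot's side, with the fingers partly open as a cradle.

{"name": "jog_arm", "arguments": {
  "deltas": [
    {"hand": 26,"slide": [0,0,0],"rot": [0,0,-0.127]},
    {"hand": 26,"slide": [0,0,0],"rot": [0,0,-0.127]},
    {"hand": 26,"slide": [0,0,0],"rot": [0,0,-0.127]},
    {"hand": 26,"slide": [0,0,0],"rot": [0,0,-0.127]},
    {"hand": 26,"slide": [0,0,0],"rot": [0,0,-0.127]},
    {"hand": 26,"slide": [0,0,0],"rot": [0,0,-0.127]},
    {"hand": 26,"slide": [-5,-45,0],"rot": [0,0,0]},
    {"hand": 26,"slide": [-5,-45,0],"rot": [0,0,0]},
    {"hand": 26,"slide": [-5,-45,0],"rot": [0,0,0]},
    {"hand": 26,"slide": [-5,-45,0],"rot": [0,0,0]},
    {"hand": 26,"slide": [-5,-45,0],"rot": [0,0,0]},
    {"hand": 26,"slide": [-5,-45,0],"rot": [0,0,0]}
  ],
  "squeeze": 20
}}

```text
time: 2.25
position: [308.2, 297.8, 231.6]
orientation: [[-0.892, -0.453, 0.001], [-0.453, 0.892, 0.001], [-0.001, 0.0, -1.0]]
ft_force: [0.3, 0.4, -0.0]
width: 0.306
```

{"name": "jog_arm", "arguments": {
  "deltas": [
    {"hand": 26,"slide": [-5,-45,0],"rot": [0,0,0]},
    {"hand": 26,"slide": [-5,-45,0],"rot": [0,0,0]},
    {"hand": 26,"slide": [-5,-45,0],"rot": [0,0,0]},
    {"hand": 26,"slide": [-5,-45,0],"rot": [0,0,0]},
    {"hand": 26,"slide": [-5,-45,0],"rot": [0,0,0]},
    {"hand": 26,"slide": [-5,-45,0],"rot": [0,0,0]},
    {"hand": 26,"slide": [-5,-45,0],"rot": [0,0,0]},
    {"hand": 26,"slide": [-5,-45,0],"rot": [0,0,0]},
    {"hand": 26,"slide": [0,0,0],"rot": [0,-0.1,0]},
    {"hand": 26,"slide": [0,0,0],"rot": [0,-0.1,0]},
    {"hand": 26,"slide": [0,0,0],"rot": [0,0,0]}
  ]
}}

```text
time: 3.35
position: [504.5, -4.9, 230.4]
orientation: [[-0.876, -0.45, 0.176], [-0.44, 0.893, 0.09], [-0.198, 0.001, -0.98]]
ft_force: [-0.6, -0.6, 0.1]
width: 0.307
```

{"name": "jog_arm", "arguments": {
  "deltas": [
    {"hand": 26,"slide": [5.8,-0.6,28.6],"rot": [0,0,0]},
    {"hand": 26,"slide": [5.8,-0.6,28.6],"rot": [0,0,0]},
    {"hand": 26,"slide": [5.8,-0.6,28.6],"rot": [0,0,0]},
    {"hand": 26,"slide": [5.8,-0.6,28.6],"rot": [0,0,0]},
    {"hand": 26,"slide": [5.8,-0.6,28.6],"rot": [0,0,0]},
    {"hand": 26,"slide": [0,0,0],"rot": [0,0,0]},
    {"hand": 26,"slide": [0,0,0],"rot": [0,0,0]}
  ]
}}

```text
time: 4.05
position: [507.7, -5.9, 85.9]
orientation: [[-0.874, -0.453, 0.177], [-0.444, 0.892, 0.09], [-0.198, 0.0, -0.98]]
ft_force: [-0.8, -0.7, 1.1]
width: 0.302
```

Run:
```python
from m import *
q=read_camera("side");s=sense();t=np.array(s["position"]);R=np.array(s["orientation"]);print(t.round(1))
f=q["frame"].copy()
for k,c in((0,(0,255,0)),(1,(255,255,0))):pass
for lo,c in((np.array([0,0,0]),(0,255,0)),(np.array([-11,13,0]),(255,0,255)),(np.array([-11,-13,0]),(255,0,255)),(np.array([-11,13,-8]),(0,255,255)),(np.array([-11,-13,-8]),(0,255,255))):
    u=np.round(proj(q,t+R@lo)).astype(int);print(u);f[u[1],u[0]]=c
q["frame"]=f;save(q,"side2",(225,150,345,240),6.6)
```

```text
[508.7  -6.2  87.3]
[295 201]
[294 204]
[289 199]
[294 201]
[290 196]
```

View pics/side2.png

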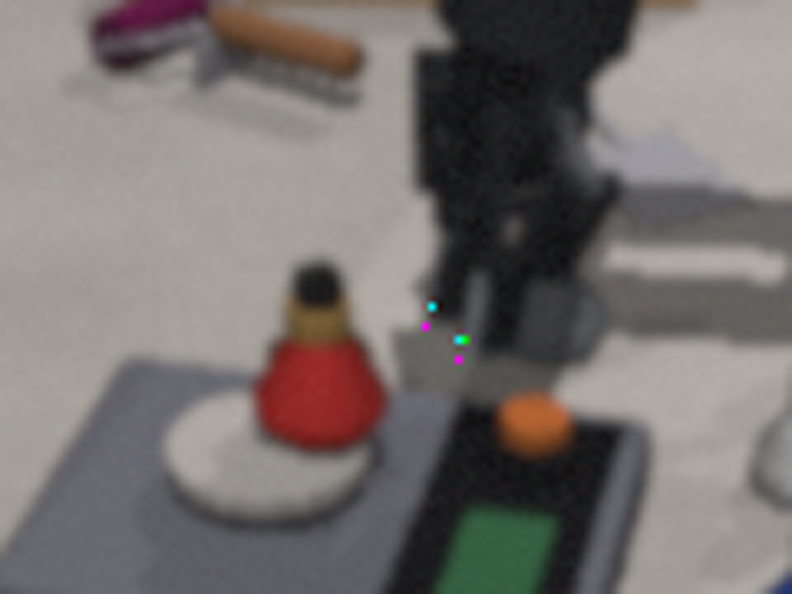

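The side crop shows the fingers' tips at about (460–540,350) in the crop, within a few mm of the predicted tip. They clear the orange button and aim at the bottle. Next I lower them to the height of the bottle's widest band and approach.

{"name": "jog_arm", "arguments": {
  "deltas": [
    {"hand": 26,"slide": [1.8,0,8.6],"rot": [0,0,0]},
    {"hand": 26,"slide": [1.8,0,8.6],"rot": [0,0,0]},
    {"hand": 26,"slide": [-4.3,0,0.9],"rot": [0,0,0]},
    {"hand": 26,"slide": [-4.3,0,0.9],"rot": [0,0,0]},
    {"hand": 26,"slide": [-4.3,0,0.9],"rot": [0,0,0]},
    {"hand": 26,"slide": [-4.3,0,0.9],"rot": [0,0,0]},
    {"hand": 26,"slide": [-4.3,0,0.9],"rot": [0,0,0]},
    {"hand": 26,"slide": [0,0,0],"rot": [0,0,0]},
    {"hand": 26,"slide": [0,0,0],"rot": [0,0,0]}
  ]
}}

```text
time: 5.0
position: [527.0, 3.6, 67.7]
orientation: [[-0.874, -0.452, 0.177], [-0.443, 0.892, 0.09], [-0.199, 0.0, -0.98]]
ft_force: [0.1, 0.2, 0.5]
width: 0.304
```

{"name": "jog_arm", "arguments": {
  "deltas": [
    {"hand": 26,"slide": [-1.5,0,0.3],"rot": [0,0,0]},
    {"hand": 26,"slide": [-1.5,0,0.3],"rot": [0,0,0]},
    {"hand": 26,"slide": [-1.5,0,0.3],"rot": [0,0,0]},
    {"hand": 26,"slide": [-1.5,0,0.3],"rot": [0,0,0]},
    {"hand": 26,"slide": [-1.5,0,0.3],"rot": [0,0,0]},
    {"hand": 26,"slide": [-1.5,0,0.3],"rot": [0,0,0]},
    {"hand": 26,"slide": [-1.5,0,0.3],"rot": [0,0,0]},
    {"hand": 26,"slide": [-1.5,0,0.3],"rot": [0,0,0]},
    {"hand": 26,"slide": [0,0,0],"rot": [0,0,0]},
    {"hand": 26,"slide": [0,0,0],"rot": [0,0,0]}
  ]
}}

```text
time: 6.0
position: [537.9, 9.2, 67.7]
orientation: [[-0.874, -0.452, 0.177], [-0.443, 0.892, 0.09], [-0.199, 0.0, -0.98]]
ft_force: [0.0, -0.9, 0.7]
width: 0.306
```

```bash
cat >> m.py <<'E'
def report(name=None):
    q=read_camera("side");p=read_camera("top");s=sense()
    print(s["time"],np.round(s["position"],1),np.round(s["ft_force"],1))
    for n,P,x0 in(("side",q,[570,26]),("top",p,[570,26])):
        try:
            near=proj(P,(574,27,78));b,c=fit_bottle(P,near,x0);print(n,"bottle",b.round(1),round(c,2))
        except Exception as e:print(n,e)
    if name:
        save(q,name,(225,165,325,240),6);
    return p,q
E
python3 -c "
from m import *
report('side3')"
```

```text
6.1 [537.9   9.2  67.7] [-0.7  0.4  0.3]
side bottle [568.3  21.9] 12.22
top bottle [576.5  27.9] 52.6
```

View pics/side3.png

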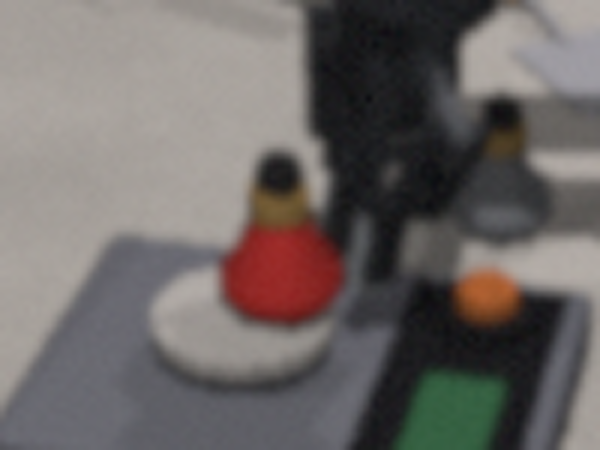

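The bottle stands upright at about (283,270) in the crop. The fingers are just behind it, so contact has probably begun. I continue the push slowly.

{"name": "jog_arm", "arguments": {
  "deltas": [
    {"hand": 26,"slide": [-1.3,0,0.26],"rot": [0,0,0]},
    {"hand": 26,"slide": [-1.3,0,0.26],"rot": [0,0,0]},
    {"hand": 26,"slide": [-1.3,0,0.26],"rot": [0,0,0]},
    {"hand": 26,"slide": [-1.3,0,0.26],"rot": [0,0,0]},
    {"hand": 26,"slide": [-1.3,0,0.26],"rot": [0,0,0]},
    {"hand": 26,"slide": [-1.3,0,0.26],"rot": [0,0,0]},
    {"hand": 26,"slide": [-1.3,0,0.26],"rot": [0,0,0]},
    {"hand": 26,"slide": [-1.3,0,0.26],"rot": [0,0,0]},
    {"hand": 26,"slide": [0,0,0],"rot": [0,0,0]},
    {"hand": 26,"slide": [0,0,0],"rot": [0,0,0]}
  ]
}}

```text
time: 7.1
position: [547.4, 14.0, 67.8]
orientation: [[-0.874, -0.452, 0.177], [-0.443, 0.892, 0.09], [-0.199, 0.0, -0.98]]
ft_force: [-0.1, -0.1, 0.8]
width: 0.304
```

```bash
python3 -c "
from m import *
p,q=report('side4')
w=pan_mask(q,proj(q,(590,50,60)),130);print(w.sum(),fit_disc(q,w,40,60,[586,32],[575,27]))"
```

```text
7.2 [547.4  13.9  67.8] [-0.1  0.8  0.1]
side bottle [577.7  28.4] 13.08
top bottle [587.3  32. ] 71.92
185 (array([584.79571994,  30.77846707]), np.float64(0.26411538292617587))
```

View pics/side4.png

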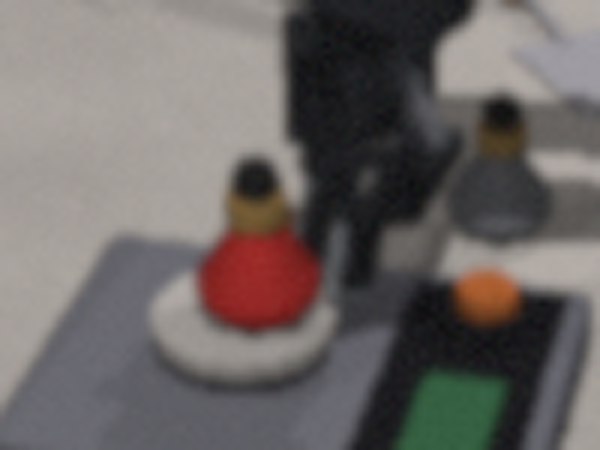

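The bottle is upright and has moved to about (258,280) in the crop, nearer the pan centre. About 8 mm remains. I'll push that, back off, and measure with a clear view.

{"name": "jog_arm", "arguments": {
  "deltas": [
    {"hand": 26,"slide": [-1.3,0,0.26],"rot": [0,0,0]},
    {"hand": 26,"slide": [-1.3,0,0.26],"rot": [0,0,0]},
    {"hand": 26,"slide": [-1.3,0,0.26],"rot": [0,0,0]},
    {"hand": 26,"slide": [-1.3,0,0.26],"rot": [0,0,0]},
    {"hand": 26,"slide": [-1.3,0,0.26],"rot": [0,0,0]},
    {"hand": 26,"slide": [-1.3,0,0.26],"rot": [0,0,0]},
    {"hand": 26,"slide": [0,0,0],"rot": [0,0,0]},
    {"hand": 26,"slide": [0,0,0],"rot": [0,0,0]}
  ]
}}

```text
time: 8.0
position: [554.6, 17.6, 67.8]
orientation: [[-0.874, -0.452, 0.178], [-0.443, 0.892, 0.09], [-0.199, 0.0, -0.98]]
ft_force: [-0.1, 0.9, 0.4]
width: 0.305
```

{"name": "jog_arm", "arguments": {
  "deltas": [
    {"hand": 26,"slide": [1,0,-0.2],"rot": [0,0,0]},
    {"hand": 26,"slide": [3,0,-0.6],"rot": [0,0,0]},
    {"hand": 26,"slide": [10,0,-2],"rot": [0,0,0]},
    {"hand": 26,"slide": [30,0,-6],"rot": [0,0,0]},
    {"hand": 26,"slide": [40,0,-20],"rot": [0,0,0]},
    {"hand": 26,"slide": [40,0,-20],"rot": [0,0,0]},
    {"hand": 26,"slide": [0,0,0],"rot": [0,0,0]},
    {"hand": 26,"slide": [0,0,0],"rot": [0,0,0]}
  ]
}}

```text
time: 8.8
position: [436.9, -42.5, 91.6]
orientation: [[-0.875, -0.45, 0.18], [-0.442, 0.893, 0.089], [-0.2, -0.001, -0.98]]
ft_force: [0.5, 0.0, 0.1]
width: 0.304
```

```bash
python3 -c "
from m import *
p,q=report()
for n,P,v in(('top',p,92),('side',q,120)):
    w=pan_mask(P,proj(P,(586,40,60)),v);print(n,w.sum(),fit_disc(P,w,40,60,[585,32],[583,32]))
a=p['frame'][170:280,210:310,::-1];b=q['frame'][165:240,225:345,::-1]
a=cv2.resize(a,None,fx=4,fy=4,interpolation=2);b=cv2.resize(b,None,fx=3.3,fy=3.3,interpolation=2)
c=np.zeros((440,800,3),np.uint8);c[:,:400]=a;c[:b.shape[0],400:400+b.shape[1]]=b[:,:400];cv2.imwrite('pics/both5.png',c)"
```

```text
8.9 [437.6 -41.8  91. ] [ 0.6 -0.  -0.2]
side bottle [586.   30.6] 13.61
top bottle [585.3  34.5] 0.68
top 286 (array([584.49726461,  33.56061181]), np.float64(1.0516963382167244))
side 206 (array([585.19188074,  32.51661401]), np.float64(0.167595115316566))
```

View pics/both5.png

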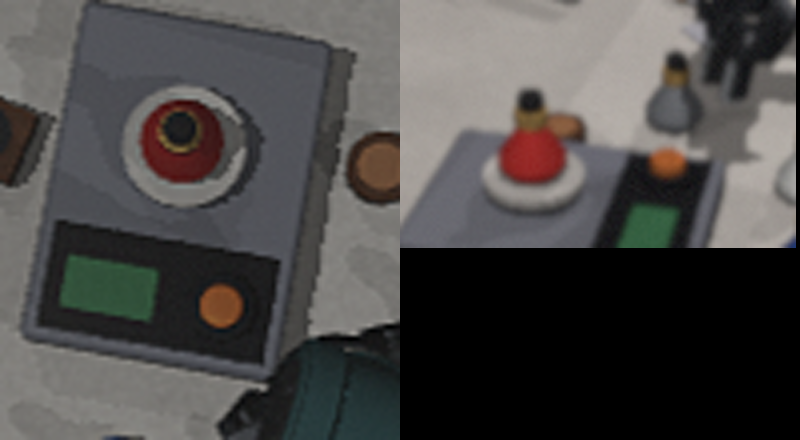

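The top view shows the bottle standing inside the pan with a nearly even white margin, at about (182,140) in the crop, and the side view shows it upright. The measured offset is about 1–2 mm. Next is the button: close the fingers, straighten the tool and move above it.

{"name": "jog_arm", "arguments": {
  "deltas": [
    {"hand": 0,"slide": [0,0,-20],"rot": [0,0.1,0]},
    {"hand": 0,"slide": [0,0,0],"rot": [0,0.1,0]},
    {"hand": 0,"slide": [-22,10,0],"rot": [0,0,0]},
    {"hand": 0,"slide": [-22,10,0],"rot": [0,0,0]},
    {"hand": 0,"slide": [-22,9,0],"rot": [0,0,0]},
    {"hand": 0,"slide": [0,0,0],"rot": [0,0,0]},
    {"hand": 0,"slide": [0,0,0],"rot": [0,0,0]},
    {"hand": 0,"slide": [0,0,0],"rot": [0,0,0]},
    {"hand": 0,"slide": [0,0,0],"rot": [0,0,0]}
  ]
}}

```text
time: 9.8
position: [479.1, 11.6, 110.3]
orientation: [[-0.892, -0.452, -0.001], [-0.452, 0.892, -0.0], [0.0, 0.0, -1.0]]
ft_force: [-0.0, -0.2, -0.8]
width: 0.003
```

{"name": "jog_arm", "arguments": {
  "deltas": [
    {"hand": 0,"slide": [-1,0.5,22],"rot": [0,0,0]},
    {"hand": 0,"slide": [0,0,20],"rot": [0,0,0]},
    {"hand": 0,"slide": [0,0,3],"rot": [0,0,0]},
    {"hand": 0,"slide": [0,0,2],"rot": [0,0,0]},
    {"hand": 0,"slide": [0,0,2],"rot": [0,0,0]},
    {"hand": 0,"slide": [0,0,2],"rot": [0,0,0]},
    {"hand": 0,"slide": [0,0,0],"rot": [0,0,0]},
    {"hand": 0,"slide": [0,0,0],"rot": [0,0,0]}
  ]
}}

```text
time: 10.6
position: [480.9, 12.7, 60.5]
orientation: [[-0.892, -0.452, 0.002], [-0.452, 0.892, -0.001], [-0.001, -0.001, -1.0]]
ft_force: [-0.5, -0.9, 2.3]
width: -0.004
```

{"name": "jog_arm", "arguments": {
  "deltas": [
    {"hand": 0,"slide": [0,0,1],"rot": [0,0,0]},
    {"hand": 0,"slide": [0,0,1],"rot": [0,0,0]},
    {"hand": 0,"slide": [0,0,1],"rot": [0,0,0]},
    {"hand": 0,"slide": [0,0,0],"rot": [0,0,0]},
    {"hand": 0,"slide": [0,0,0],"rot": [0,0,0]}
  ]
}}

```text
time: 11.1
position: [480.9, 12.7, 57.1]
orientation: [[-0.892, -0.452, 0.002], [-0.452, 0.892, -0.001], [-0.001, -0.001, -1.0]]
ft_force: [0.3, -1.9, 4.2]
width: -0.002
```

{"name": "jog_arm", "arguments": {
  "deltas": [
    {"hand": 0,"slide": [0,0,0.5],"rot": [0,0,0]},
    {"hand": 0,"slide": [0,0,0.5],"rot": [0,0,0]},
    {"hand": 0,"slide": [0,0,0],"rot": [0,0,0]},
    {"hand": 0,"slide": [0,0,0],"rot": [0,0,0]}
  ]
}}

```text
time: 11.5
position: [480.9, 12.7, 56.9]
orientation: [[-0.892, -0.452, 0.002], [-0.452, 0.892, -0.001], [-0.001, -0.001, -1.0]]
ft_force: [-1.5, -0.7, 8.5]
width: 0.0
```

The force has jumped to 8.5 N while the tool stays at 56.9 mm, so the button is at its stop. I release it and back off.

{"name": "jog_arm", "arguments": {
  "deltas": [
    {"hand": 0,"slide": [0,0,-3],"rot": [0,0,0]},
    {"hand": 0,"slide": [0,0,-10],"rot": [0,0,0]},
    {"hand": 0,"slide": [0,0,-40],"rot": [0,0,0]},
    {"hand": 0,"slide": [30,0,-35],"rot": [0,0,0]},
    {"hand": 0,"slide": [40,0,-20],"rot": [0,0,0]},
    {"hand": 0,"slide": [40,0,0],"rot": [0,0,0]},
    {"hand": 0,"slide": [0,0,0],"rot": [0,0,0]},
    {"hand": 0,"slide": [0,0,0],"rot": [0,0,0]},
    {"hand": 0,"slide": [0,0,0],"rot": [0,0,0]}
  ]
}}

```text
time: 12.4
position: [382.3, -36.2, 163.0]
orientation: [[-0.892, -0.453, -0.001], [-0.453, 0.892, 0.001], [0.0, 0.001, -1.0]]
ft_force: [-0.1, -0.2, -0.4]
width: 0.002
```

```bash
python3 -c "
from m import *
p,q=report('side6')
w=pan_mask(q,proj(q,(586,40,60)),120);print(fit_disc(q,w,40,60,[585,32],[585,33]))
w=pan_mask(p,proj(p,(586,40,60)),92);print(fit_disc(p,w,40,60,[585,32],[585,33]))"
```

```text
12.5 [382.5 -36.2 163. ] [-1.2 -0.1 -0.4]
side bottle [586.   30.6] 13.61
top bottle [585.2  34.5] 0.54
(array([584.9376656 ,  31.44736018]), np.float64(0.2111327691091321))
(array([584.74408398,  33.81655347]), np.float64(2.293951674393631))
```

View pics/side6.png

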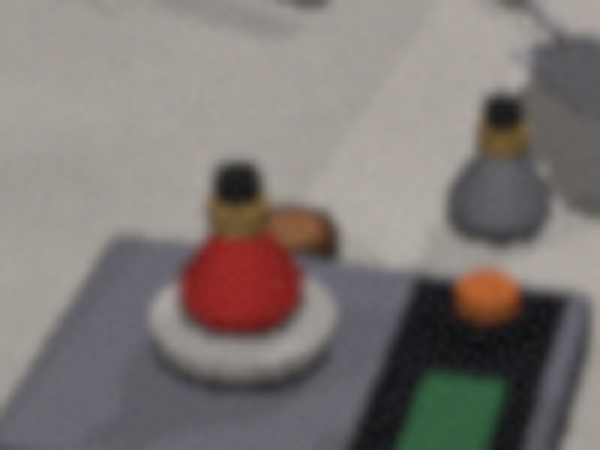

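The bottle stands upright at about (240,285) in the crop, centred on the pan. The orange button at (488,297) looks as high as before, and the arm is clear.

```bash
python3 -c "
from cell import hand_in
print(hand_in())"
```

```text
the job is handed in; nothing more can be done
None
```

The red bottle now stands upright in the centre of the pan, the tare button has been pressed fully down and released, and the job is handed in at about 12.5 s. The hand-in reports no verdict.

- **Bottle:** I pushed it about 22 mm in slow steps at its widest band, with the partly open fingers as a cradle. The wrist force stayed around 1 N, which is sensor-noise level.
- **Centring check:** The last top-camera fit put the bottle about 1 mm from the pan centre, and the side camera put it between 1 and 2 mm off. The limit is 7 mm. The side camera's bottle fit was consistently poorer than the top's, and the two differ by about 4 mm in absolute y.
- **Tare button:** It went down to its stop, at 56.9 mm with the force rising from 4.2 N to 8.5 N. In the last picture it looks as high as before. Its joint value cannot be read directly.
- **Other things on the table:** The arm touched none of them as far as I could see. I did not re-measure each one afterwards.

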